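# Clamp the plate and hold the spring probe square on its marked circle

## Robot

A 6-joint arm with a two-finger parallel gripper is mounted at the origin on the work surface. World frame = base frame: x ahead of the robot, y to its left, z up, the work surface at z = 0. Lengths are in mm, angles in rad, forces in N, time in s.
With the tool pointing down it reaches from about 400 to 925 mm from the base axis. Payload 12.5 kg.
Tool frame: the origin (TCP) lies at the very end of the fingers, on their centre line; the grasp point (between the pads) lies 19 mm behind it; z points along the fingers, y is the direction in which the jaws open and shut (so a half turn about z gives the same grasp; the last joint's range is limited). The gripper opens to 95 mm and grips with 3 to 60 N. Pads are 20 mm wide; open, the fingers measure 119 mm over their backs; the gripper's body (75 mm by 180 mm) begins 59 mm behind the grasp point.
Start: joints at [1.064, 0.491, 1.559, -0, 1.092, -0.106], TCP at [243.832, 575.493, 214.661] pointing down, gripper open.
Joint ranges: [-3.1, 3.1], [-0.84, 2.19], [0.05, 2.79], [-1.13, 4.28], [0.06, 2.93], [-2.69, 2.69]. Speed limits (rad/s): [2.22, 2.22, 2.79, 3.14, 3.14, 3.14].

## Interface

Orientations are given as [roll, pitch, yaw] about the fixed x, y, z axes, in that order (R = Rz(yaw) Ry(pitch) Rx(roll)).
In Python, from cell import env gives the robot as it stands. The module is installed in compiled form; this text tells all that it offers.
- The arm moves only by the tool arm_command, never from a script. Its argument "deltas" is a list that holds one entry, the list of rows, each a list of 5 numbers: the closure, from 0 (fully open) to 1 (shut), then the shift along the world's x, y, z as a fraction of full scale, then the turn about the world's z as a fraction of full scale. In form: [[[grip, dx, dy, dz, twist], ...]]. A call has 1 to 12 rows; each row shifts and turns the pose as measured when the row begins; what a row does not reach is not made up. Full scale, the value 1, is 100 mm for a shift and pi/4 rad for a turn. A row lasts 1/12 s, in which the tool goes at most 41.7 mm and 7.16 degrees, less where a joint would pass 70% of its speed; a pose out of reach is approached as far as the arm can. A call with a number of a shift or a turn outside -1 to 1 is refused whole. A call with a gripper value outside its range is refused whole. The fingers move at their own pace and stop on an object; the grip force is fixed at half the most. Time passes only in rows, so rows that do not move let the fingers close. It gives the time, the measured TCP pose, the force and the opening at its end, in the units of the state.
- env.state(): the state, without advancing time (a new reading comes with each control period).
- env.read_camera(name): name is "side" or "top"; returns a dict with "frame" (420x560x3 uint8, red, green, blue), "fx", "fy", "cx", "cy" (pixels), "R" (3x3) and "t" (3): a world point X has camera coordinates R X + t. Camera axes: x right, y down, z forward; pixel columns grow to the right and rows downward; lengths in mm; the calibration is good to about 2 mm. A picture is of the moment at which its call begins. There is no depth.
- env.job_done(): hands the job in, once; it reports no verdict.
The state is a dict: "t": time; "joints": joint angles; "qvel": joint speeds; "tau": joint torques, N m; "eef_pos": TCP position; "tcp_rot": TCP orientation; "ft_force": force on the tool from outside, world axes, zero at the start; "moment": the same for the moment, N m; "opening": opening from 0.0 (shut) to 1.0 (fully open).
Only numpy, scipy, OpenCV 4.12 (cv2) and the standard library are available. Lean on these libraries where they do the work, as an engineer would, in place of code of your own. Each camera call takes 0.05 s, during which the arm holds its last target.

## Task

On the tilted inspection fixture, first swing the raised hold-down lever all the way down so that its rubber foot rests on the aluminium plate. Then take the long slim probe (not the short thick plug) out of its stand and hold it square to the plate's sloping face, its spring tip inside the engraved circle, pressed lightly so that the tip is pushed in about half of its travel. Finish while still gripping and pressing the probe there, with the lever left down, and without shoving the other things on the bench about or pressing the probe hard.

Things in the scene. Friction and masses are not known exactly. Their poses are not given: they have to be found in the camera images.
- part: Aluminium plate, 110 x 90 x 16 mm, fixed on a tilted steel plate (130 x 130 mm); it cannot shift. Origin: centre of its top face, about 75 mm above the table. z: outward normal of this flat face, leaning 20 degrees from vertical roughly towards the robot; x: up the slope to the high end; y: along the level width. Nothing stands above the face but the hold-down at the high end.
- spot (a point): The marked spot: centre of the engraved dark circle (inside diameter 16 mm) on the aluminium plate's top face, at (-20, -6, 0) mm in the plate's frame. The shallow grey bore of 26 mm and the four small black bolt holes are not it.
- lever (a joint): Angle of the hold-down lever, rad: 0 = all the way down, parallel to the plate's face, rubber foot on it (hard stop); positive = raised; starts at 0.6 to 1.0. A stiff hinge: it stays where it is left and takes about 1.5 N to push down near its middle, 1 N at the knob.
- lever_pivot (a point): Lever's hinge axis, at (40, -56, 14) mm in the plate's frame, running along the plate's x. From here the lever, a steel rod of 9 mm diameter, reaches 125 mm towards the plate's +y to a knob and swings in the plate's y-z plane. The post around the hinge reaches 8 mm above the axis.
- lever_knob (a point): Centre of the black ball knob (19 mm diameter) on the lever's free end, 125 mm from the hinge axis. When down it is at (40, 69, 14) mm in the plate's frame, just beyond the plate's edge.
- probe_grip (a point): Grip centre of the probe, on its axis: an aluminium cylinder, 22 mm diameter, 110 mm long, black band, 0.12 kg; z runs along it away from the tip. From here: top end 35 mm, body's lower end 75, end of the free tip 95. A collar (34 mm diameter) 34 to 40 mm below rests on the stand, so it starts upright, grip centre about 110 mm above the table; lift it 65 mm to clear.
- tip_end (a point): Lowest point of the probe's spring tip, a round-nosed steel pin of 8 mm diameter that stands 20 mm out of the body's lower end when free.
- tip (a joint): How far the spring tip is pushed into the probe, in m: 0 = free, 0.012 = all the way in (hard stop). Spring 300 N/m, so half way (0.006) takes 1.8 N.
- stand_a: One of two like grey stands, fixed blocks 60 x 60 mm, 70 mm high, with a 24 mm upright hole; origin: centre of the underside. This one carries the probe (the two change places). The stands' centres are at least 110 mm apart.
- stand_b: The other stand, which carries the plug. Same block, same origin.
- plug: The short thick plug gauge in the other stand, not to be used: a dark head of 36 mm diameter, 35 mm high above the stand's top, to 105 mm over the table, on a 22 mm shank; origin: lower end of the shank, 45 mm below the head's underside (25 mm above the table).
- ring_gauge: Bystander: steel ring, 42 mm diameter, 14 mm high, lying between fixture and stands. Origin: centre of its underside.
- stepped_shaft: Bystander: stepped turned steel piece, 40 mm diameter, 55 mm high, left of the fixture. Origin: centre of its underside.
- caliper: Bystander: caliper lying flat beyond the stands, 190 mm long, 12 mm high. Origin: middle of its beam, underside.
- oil_jar: Bystander: closed jar, 54 mm diameter, 70 mm high, beyond the task's things. Origin: centre of its underside.
- screwdriver: Bystander: screwdriver lying left of the fixture.
- brush: Bystander: brush lying beyond the fixture.
- gauge_case: Bystander: flat wooden case 90 x 150 x 30 mm at the far right. Origin: centre of its underside.
Not all that is in view belongs to the job. What is meant by the part that bears probe_grip is not orange, and is the smaller of those in its own colour. Leave any brown look-alike of the part that bears part alone.

How it is judged (in metres and radians):
On the way, in this order (a step that is already met when the one before it is completed fails the run):
1. the hold-down lever is all the way down (within 0.1 rad) (value of joint lever below 0.1 rad), for 0.2 s.
2. the probe is in the fingers and out of its stand (z of tip_end in the frame of stand_a above 0.072 m and contact force between the fingers and probe above 1 N), for 0.2 s.
At the end, for the whole second after the job is handed in: The lever is down (within 0.1 rad of its stop); the fingers hold the probe; its tip touches the plate within 8 mm of the circle's centre, its axis within 8 degrees of the face's normal, the spring tip pushed in 2.5 to 10 mm of its 12 mm with 0.5 to 6 N on the plate, and the probe is still (value of joint lever below 0.1 rad and distance between tip_end and spot below 0.008 m and angle between the z axis of probe_grip and the z axis of part, either way round below 0.14 rad and value of joint tip between 0.0025 and 0.01 m and contact force between probe and part between 0.5 and 6 N and contact force between the fingers and probe above 1 N and linear speed of probe below 0.02 m/s); the arm keeps its last pose, push and grip.
It fails at once if the probe is pressed hard on the fixture (more than 15 N) (contact force between probe and part above 15 N).
It fails at once if one of the other things on the bench is shoved more than 30 mm (distance of any of plug, ring_gauge, stepped_shaft, caliper, oil_jar, screwdriver, brush, gauge_case from where it was at the start of the episode above 0.03 m).
It also fails if it takes over 50 s, if anything falls off the work surface, if the arm or the gripper's body presses on something with over 40 N, if the wrist force passes 120 N, or if a joint passes its speed limit or range.

## Working session

There is one attempt and no reset: what is moved stays moved. The work goes in short steps, Python scripts to look and compute and a tool call to move; the robot and the scene stay as the last step left them, time stands still between calls to the robot, and variables do not carry over. Pictures are saved under pics/ and viewed, and the job is handed in when it is done.

Besides the shell and the picture viewer there is one more tool, called after "Request:" as a command line: name --argument value ..., lists and objects as JSON in quotes. arm_command: Moves the arm, as the interface text tells. Its arguments: {"type":"object","properties":{"deltas":{"type":"array","items":{"type":"array","items":{"type":"array","items":{"type":"number","minimum":-1,"maximum":1}}}}},"required":["deltas"]}

```bash
mkdir -p pics
cat > h.py <<'E'
from cell import env
import numpy as np, cv2
def pic(n,f):
    c=env.read_camera(n); cv2.imwrite('pics/'+f,c['frame'][:,:,::-1]); np.savez('pics/'+f[:-4]+'.npz',**c); return c
def proj(c,X):
    p=np.array(c['R'])@np.array(X,float)+np.array(c['t']).ravel(); return float(c['fx']*p[0]/p[2]+c['cx']),float(c['fy']*p[1]/p[2]+c['cy'])
def onplane(c,u,v,z):
    R=np.array(c['R']);t=np.array(c['t']).ravel();o=-R.T@t;d=R.T@np.array([(u-c['cx'])/c['fx'],(v-c['cy'])/c['fy'],1.]);s=(z-o[2])/d[2];return o+s*d
def tri(c1,p1,c2,p2):
    A=[];b=[]
    for c,(u,v) in((c1,p1),(c2,p2)):
        R=np.array(c['R']);t=np.array(c['t']).ravel();o=-R.T@t;d=R.T@np.array([(u-c['cx'])/c['fx'],(v-c['cy'])/c['fy'],1.]);d/=np.linalg.norm(d)
        P=np.eye(3)-np.outer(d,d);A.append(P);b.append(P@o)
    return np.linalg.lstsq(np.vstack(A),np.hstack(b),rcond=None)[0]
def load(f): return {k:v for k,v in np.load('pics/'+f+'.npz').items()}
E
python3 - <<'E'
from h import *
for n in('side','top'):
    c=pic(n,n+'0.png'); print(n,c['fx'],c['cx'],c['cy'],np.round(-np.array(c['R']).T@np.array(c['t']).ravel()),np.round(c['R'],2).tolist())
print(env.state())
E
```

```text
side 533.4470184036917 281.5003474264394 209.2110471532368 [ 404. -884. 1221.] [[0.99, -0.15, 0.01], [-0.12, -0.77, -0.63], [0.1, 0.62, -0.78]]
top 453.8144864132409 279.2300703798634 199.3224403671844 [ 391.   26. 1178.] [[0.01, -1.0, -0.0], [-0.99, -0.01, -0.15], [0.15, 0.0, -0.99]]
{'t': 0.1, 'joints': array([ 1.06444819e+00,  4.91534855e-01,  1.55940624e+00, -2.70695151e-05,
        1.09167902e+00, -1.05627846e-01]), 'qvel': array([ 4.56806624e-04,  1.17784346e-04, -1.23333865e-03, -1.30461556e-03,
       -1.24725400e-03,  6.33917844e-05]), 'tau': array([ 1.97779671e-03, -6.13618112e+01, -2.58608562e+01,  6.93897670e-02,
        4.70655947e-02, -5.11258918e-05]), 'eef_pos': array([243.69587458, 575.29545719, 214.09197083]), 'tcp_rot': array([-3.14056839e+00, -8.44517068e-05,  2.74088481e+00]), 'ft_force': array([ 0.81821927, -0.63664806, -0.0112568 ]), 'moment': array([-0.03183676, -0.00370812,  0.06188113]), 'opening': 1.0010937382929164}
```

```bash
python3 -c "
import cv2
for n in('side','top'): cv2.imwrite(f'pics/{n}0b.png',cv2.resize(cv2.imread(f'pics/{n}0.png'),(800,600),interpolation=3))"
```

```text
(no output)
```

View pics/side0b.png

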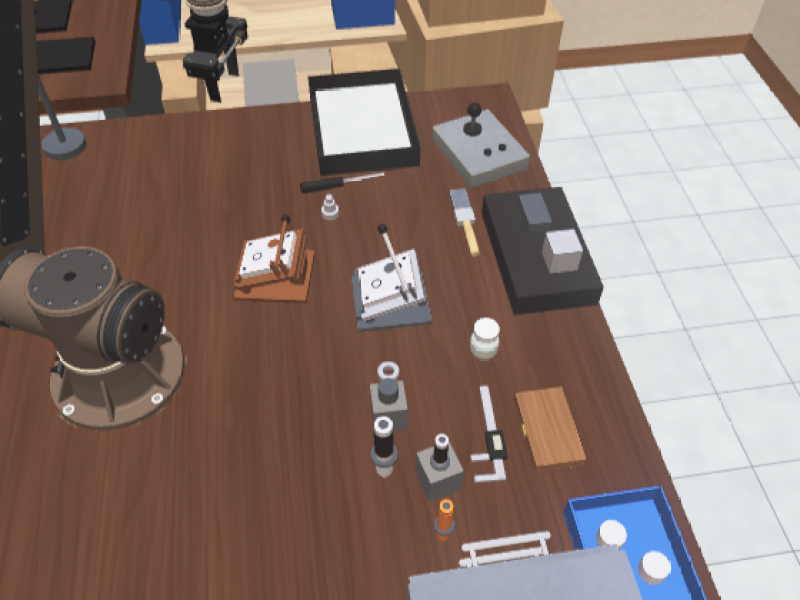

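View pics/top0b.png

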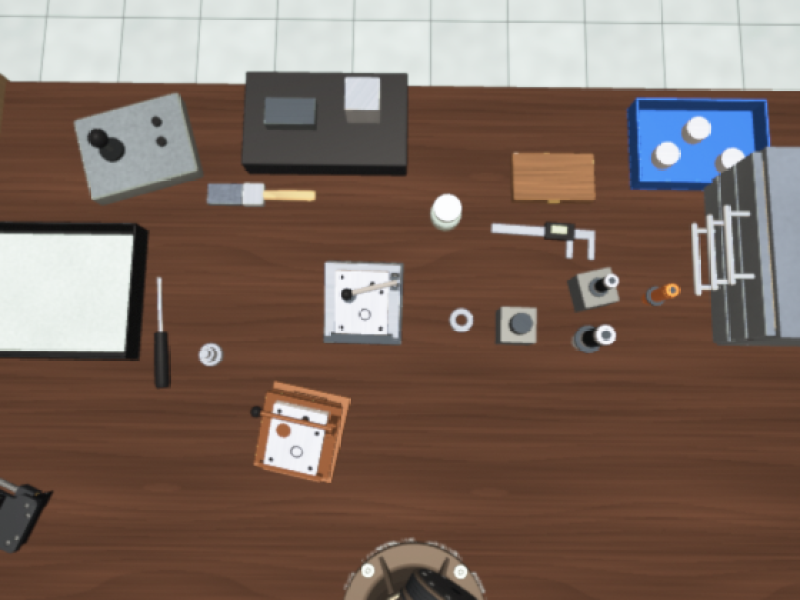

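Run:
```python
import cv2
t=cv2.imread('pics/top0.png');s=cv2.imread('pics/side0.png')
def crop(im,x,y,w,h,f,o): cv2.imwrite(o,cv2.resize(im[y:y+h,x:x+w],None,fx=f,fy=f,interpolation=cv2.INTER_CUBIC))
crop(t,220,175,80,75,8,'pics/t_fix.png')
crop(t,340,180,110,75,7,'pics/t_st.png')
crop(s,235,150,80,85,7,'pics/s_fix.png')
crop(s,245,240,100,115,5,'pics/s_st.png')
```

```text
(no output)
```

View pics/t_fix.png

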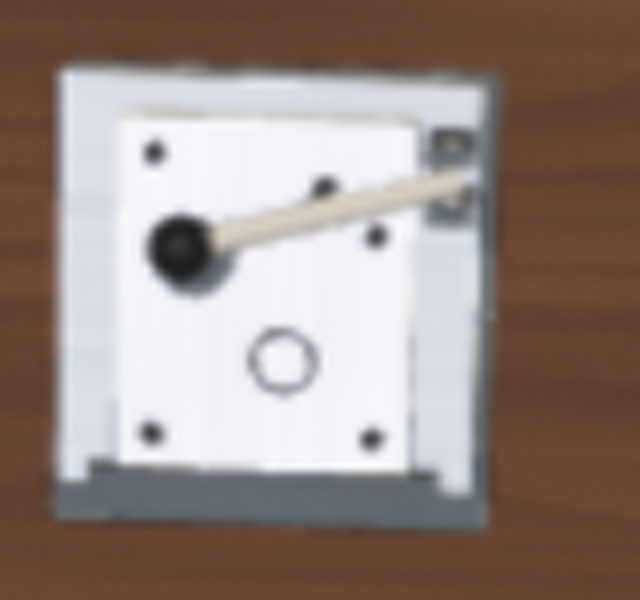

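View pics/t_st.png

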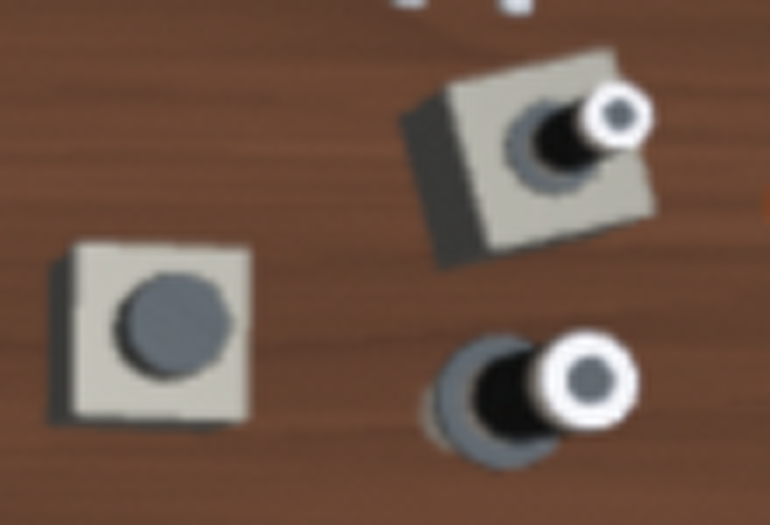

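View pics/s_fix.png

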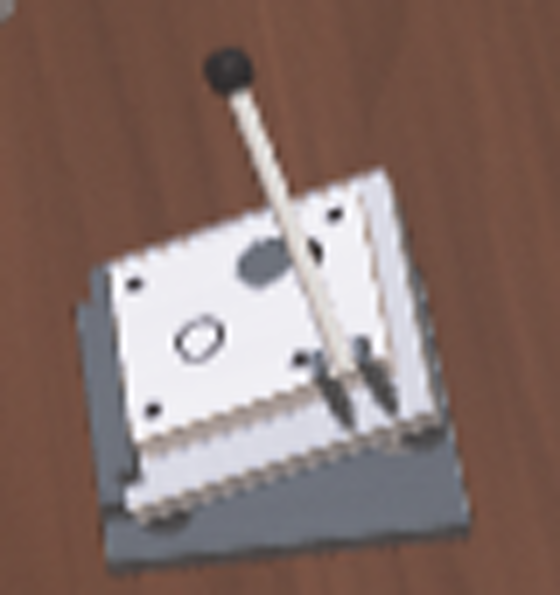

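View pics/s_st.png

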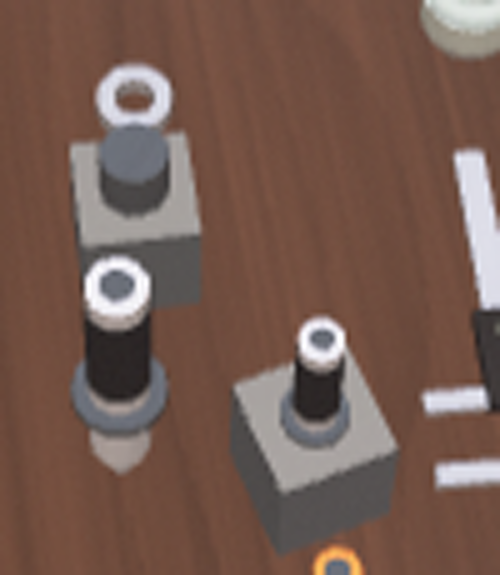

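```bash
cat > fit.py <<'E'
from h import *
from scipy.optimize import least_squares
from scipy.spatial.transform import Rotation as Ro
T=load('top0');S=load('side0')
def o(p,off,f): return (off[0]+(p[0]+.5)/f-.5, off[1]+(p[1]+.5)/f-.5)
tf=lambda *p:o(p,(220,175),8); sf=lambda *p:o(p,(235,150),7)
tp=lambda *p:o(p,(340,180),7); sp=lambda *p:o(p,(245,240),5)
def Rp(yaw,tilt=np.radians(20)):
    # x up slope: (cos,0,sin) ; z: (-sin,0,cos)
    c,s=np.cos(tilt),np.sin(tilt)
    return Ro.from_euler('z',yaw).as_matrix()@np.array([[c,0,-s],[0,1,0],[s,0,c]])
E
cat > m1.py <<'E'
from fit import *
for n,a,b in(('circ',tf(283,361),sf(200,340)),('knob',tf(182,248),sf(229,71)),('probetop',tp(619,115),sp(322,340)),('plugtop',tp(180,325),sp(134,150)),('bigtop',tp(590,380),sp(117,285)),('collar',tp(555,146),sp(315,405))):
    print(n,tri(T,a,S,b).round(1))
pts=[(-20,-6,0,tf(283,361),T),(-20,-6,0,sf(200,340),S),(55,45,0,tf(118,113),T),(55,-45,0,tf(417,122),T),(-55,-45,0,tf(409,473),T),(-55,45,0,tf(118,467),T),(-55,45,0,sf(106,265),S),(-55,-45,0,sf(140,440),S)]
def res(p):
    r=[]
    for x,y,z,uv,c in pts:
        w=p[:3]+Rp(p[3])@np.array([x,y,z],float); r+=list(np.subtract(proj(c,w),uv))
    for uv,c in((tf(182,248),T),(sf(229,71),S)):
        w=p[:3]+Rp(p[3])@np.array([40,-56+125*np.cos(p[4]),14+125*np.sin(p[4])]); r+=list(np.subtract(proj(c,w),uv))
    return r
q=least_squares(res,[480,70,75,0,.8])
print(q.x.round(3),np.round(q.fun,1))
R=Rp(q.x[3]);W=lambda v:(q.x[:3]+R@np.array(v,float)).round(1)
print('spot',W([-20,-6,0]),'hinge',W([40,-56,14]),'knobdown',W([40,69,14]),'knobnow',W([40,-56+125*np.cos(q.x[4]),14+125*np.sin(q.x[4])]),'normal',R[:,2].round(3))
np.save('plate.npy',q.x)
E
python3 m1.py
```

```text
circ [509.4  89.5  67.7]
knob [526.  110.2 199.1]
probetop [ 561.6 -312.8  144.4]
plugtop [ 494.7 -174.5  105.1]
bigtop [ 471.6 -289.7  177.6]
collar [ 561.3 -311.4   79.1]
[ 5.28625e+02  9.49060e+01  7.68080e+01 -7.00000e-03  9.68000e-01] [ 0.1 -0.2  0.2 -0.4 -0.   0.3 -0.3 -0.1  0.  -0.1 -0.  -0.1  0.3  0.9
 -1.1 -0.1  0.1 -0.2  0.1 -0.2]
spot [509.8  89.   70. ] hinge [561.   38.7 103.6] knobdown [561.9 163.7 103.6] knobnow [526.3 109.8 200.4] normal [-0.342  0.003  0.94 ]
```

```bash
cat > w.py <<'E'
from fit import *
q=np.load('plate.npy');R=Rp(q[3])
W=lambda *v:(q[:3]+R@np.array(v,float)).round(1)
PF=lambda X:(R.T@(np.array(X)-q[:3])).round(1)
E
python3 - <<'E'
from w import *
for v in [(40,-8,160),(40,-8,130),(40,-8,100),(40,5,70),(40,18,45),(40,30,20)]: print(v,W(*v))
E
```

```text
(40, -8, 160) [511.4  87.  240.8]
(40, -8, 130) [521.7  87.  212.6]
(40, -8, 100) [532.   86.9 184.5]
(40, 5, 70) [542.3  99.8 156.3]
(40, 18, 45) [551.  112.7 132.8]
(40, 30, 20) [559.6 124.7 109.3]
```

Request:
arm_command --deltas '[[[1,0,0,0.35,0.128],[1,0,0,0.35,0.128],[1,0.2,-0.35,0.1,0.128],[1,0.2,-0.35,0,0.128],[1,0.2,-0.35,0,0],[1,0.2,-0.35,0,0],[1,0.2,-0.35,0,0],[1,0.2,-0.35,0,0],[1,0.2,-0.35,0,0],[1,0.2,-0.35,0,0]]]'

```text
t: 0.93
eef_pos: [402.3, 288.2, 293.3]
tcp_rot: [-3.134, -0.0, -3.108]
ft_force: [0.6, 0.6, -0.1]
opening: 0.353
```

Request:
arm_command --deltas '[[[1,0.18,-0.34,0,-0.04],[1,0.18,-0.34,0,0],[1,0.18,-0.34,0,0],[1,0.18,-0.34,0,0],[1,0.18,-0.34,0,0],[1,0.18,-0.34,0,0],[1,0,0,0,0],[1,0,0,0,0]]]'

```text
t: 1.6
eef_pos: [515.3, 66.0, 292.0]
tcp_rot: [-3.133, -0.002, 3.135]
ft_force: [-0.2, -0.5, -0.1]
opening: 0.003
```

Request:
arm_command --deltas '[[[1,-0.02,0.2,-0.25,0],[1,0,0,-0.25,0],[1,0.1,0,-0.25,0],[1,0,0,0,0]]]'

```text
t: 1.93
eef_pos: [522.7, 88.0, 215.4]
tcp_rot: [-3.134, 0.001, 3.134]
ft_force: [-0.0, -0.1, -1.0]
opening: 0.007
```

```bash
cat > look.py <<'E'
import sys
from h import *
# look.py tag  x y w h f (side) x y w h f (top)
tag=sys.argv[1];a=list(map(int,sys.argv[2:]))
for n,(x,y,w,h,f) in zip(('side','top'),(a[:5],a[5:])):
    c=pic(n,n+tag+'.png'); im=c['frame'][:,:,::-1][y:y+h,x:x+w]; cv2.imwrite(f'pics/{n}{tag}c.png',cv2.resize(im,None,fx=f,fy=f,interpolation=3))
s=env.state();print(s['t'],s['eef_pos'].round(1),s['ft_force'].round(1))
E
python3 look.py 1 220 110 120 120 5 210 150 110 110 5
```

```text
2.0333 [523.2  87.9 219.1] [-0.1 -0.6 -0.3]
```

View pics/side1c.png

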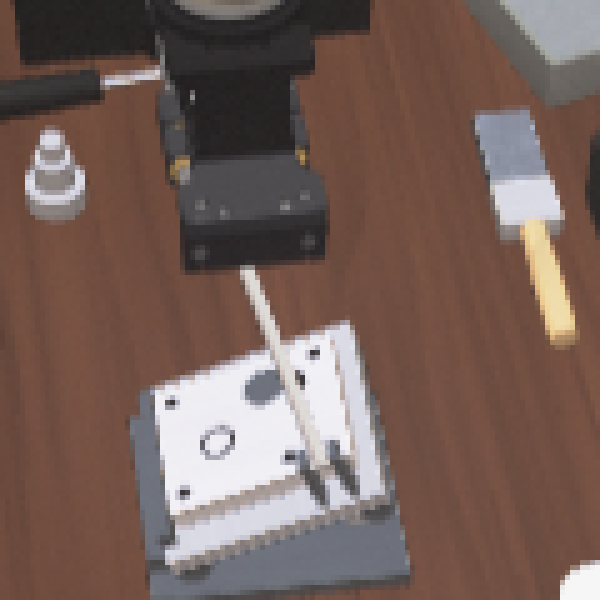

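View pics/top1c.png

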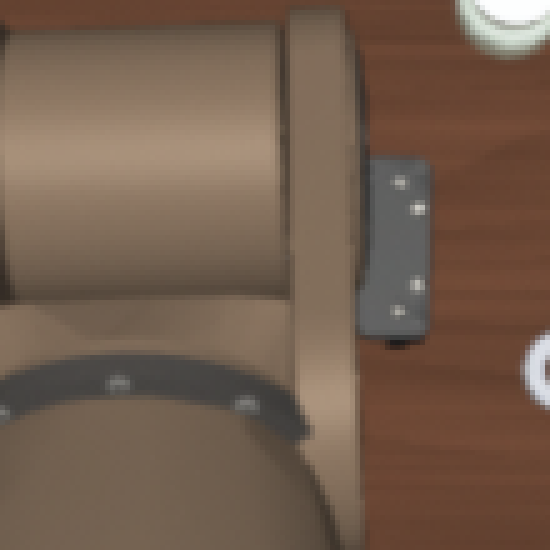

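Request:
arm_command --deltas '[[[1,0.06,0,-0.17,0],[1,0.06,0,-0.17,0],[1,0.06,0.05,-0.15,0],[1,0.06,0.05,-0.15,0],[1,0,0,0,0]]]'

```text
t: 2.45
eef_pos: [549.3, 100.3, 163.1]
tcp_rot: [-3.134, 0.017, 3.137]
ft_force: [-0.5, 0.4, -0.5]
opening: 0.007
```

Request:
arm_command --deltas '[[[1,0,0.06,-0.15,0],[1,0,0.06,-0.15,0],[1,0.03,0.05,-0.08,0],[1,0,0,0,0]]]'

```text
t: 2.78
eef_pos: [554.6, 118.7, 132.1]
tcp_rot: [-3.135, 0.028, 3.138]
ft_force: [-0.6, -0.2, -0.1]
opening: 0.006
```

```bash
python3 look.py 2 220 110 120 120 5 210 150 110 110 5; python3 -c "
from w import *; print(PF(env.state()['eef_pos']))"
```

```text
2.8833 [554.7 118.2 133. ] [-0.9 -0.3 -0.3]
[43.6 23.5 43.9]
```

View pics/side2c.png

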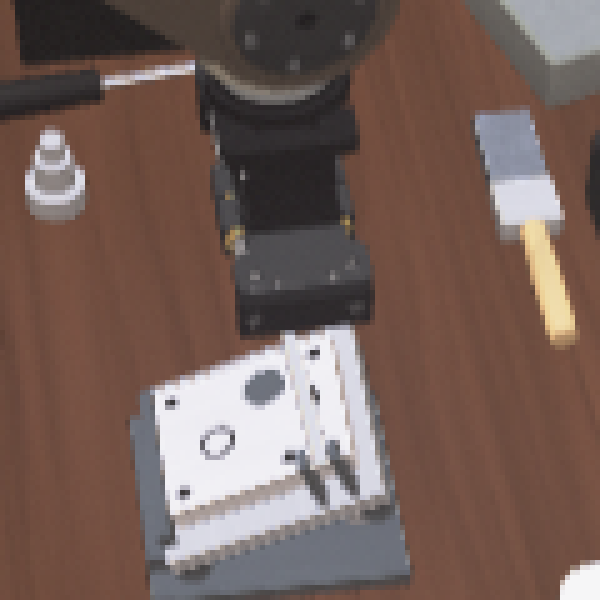

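Request:
arm_command --deltas '[[[1,0.02,0.03,-0.1,0],[1,0.02,0.03,-0.08,0],[1,0,0,-0.03,0],[1,0,0,0,0]]]'

```text
t: 3.22
eef_pos: [560.4, 124.3, 113.3]
tcp_rot: [-3.135, 0.034, 3.137]
ft_force: [-0.2, -0.0, 1.7]
opening: 0.007
```

Request:
arm_command --deltas '[[[1,0,0,-0.03,0],[1,0,0,-0.03,0],[1,0,0,0,0]]]'

```text
t: 3.47
eef_pos: [560.8, 124.3, 106.8]
tcp_rot: [-3.136, 0.034, 3.137]
ft_force: [-0.1, -0.6, 0.5]
opening: 0.004
```

Request:
arm_command --deltas '[[[1,0,0,-0.03,0],[1,0,0,0,0]]]'

```text
t: 3.63
eef_pos: [561.1, 124.3, 106.4]
tcp_rot: [-3.136, 0.036, 3.137]
ft_force: [-4.4, 0.2, 6.8]
opening: 0.007
```

Request:
arm_command --deltas '[[[1,0,0,0,0],[1,0,0,0,0],[0.5,0,0,0.2,0],[0,0,0,0.35,0],[0,0,0,0.35,0],[0,0,0,0.35,0],[0,0,-0.2,0.2,0],[0,0,-0.35,0,0],[0,0,-0.35,0,0],[0,0,-0.35,0,0]]]'

```text
t: 4.47
eef_pos: [556.9, 0.0, 256.8]
tcp_rot: [-3.135, 0.03, -3.138]
ft_force: [0.9, 0.5, 0.5]
opening: 0.511
```

```bash
python3 look.py 3 220 110 120 120 5 210 150 110 110 5
```

```text
4.5667 [557.   -2.8 256.2] [-0.4  0.3 -0.8]
```

View pics/side3c.png

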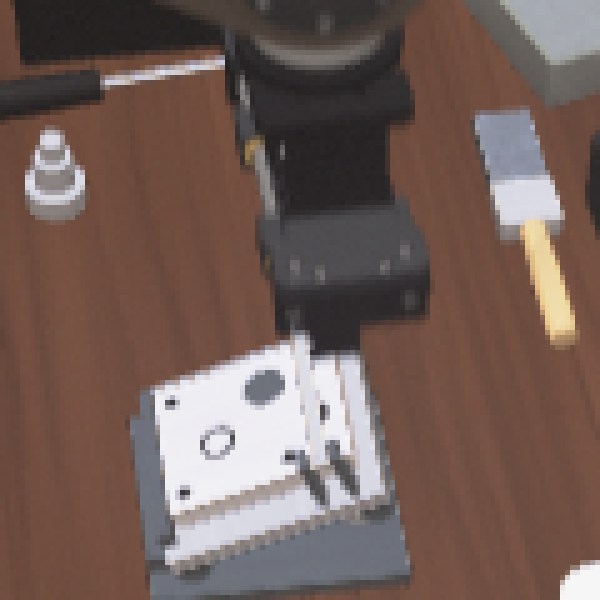

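View pics/top3c.png

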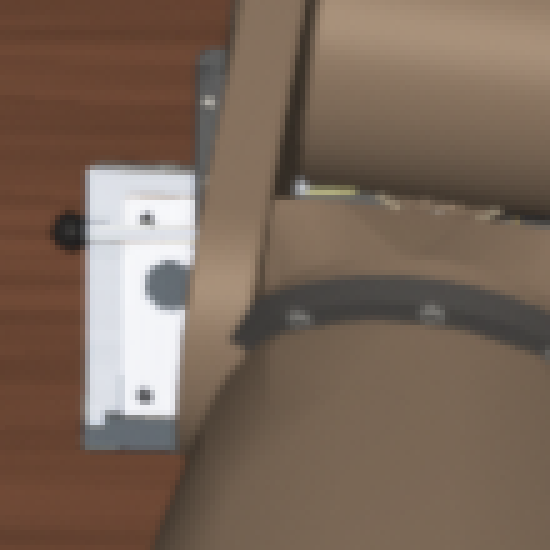

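Request:
arm_command --deltas '[[[0,0,-0.34,0,0],[0,0,-0.34,0,0],[0,0,-0.34,0,0],[0,0,-0.34,0,0],[0,0,-0.34,0,0],[0,0,-0.34,0,0],[0,0,-0.34,0,0],[0,0,-0.34,0,0],[0,0,-0.2,0,0],[0,0,0,0,0],[0,0,0,0,0]]]'

```text
t: 5.48
eef_pos: [554.4, -303.5, 251.2]
tcp_rot: [-3.14, 0.021, 3.141]
ft_force: [-0.4, 1.0, 0.4]
opening: 0.997
```

Run:
```python
from fit import *
print(tri(T,(470.4,203),S,(312.5,354.5)))
```

```text
[ 549.79168581 -416.80377831  127.46576699]
```

Request:
arm_command --deltas '[[[0,0.07,-0.09,-0.2,0],[0,0,0,-0.3,0],[0,0,0,0,0],[0,0,0,0,0]]]'

```text
t: 5.82
eef_pos: [562.6, -308.3, 200.6]
tcp_rot: [-3.141, 0.021, -3.14]
ft_force: [1.2, -0.4, 1.7]
opening: 1.0
```

Request:
arm_command --deltas '[[[0,-0.01,-0.03,-0.25,0],[0,0,0,-0.25,0],[0,0,0,-0.25,0],[0,0,0,0,0],[0,0,0,0,0]]]'

```text
t: 6.23
eef_pos: [564.9, -307.4, 131.6]
tcp_rot: [-3.137, 0.027, -3.135]
ft_force: [-0.2, -0.8, 0.1]
opening: 1.003
```

```bash
python3 look.py 4 240 230 110 110 5 340 160 120 100 5
```

```text
6.3333 [ 564.9 -307.7  132. ] [-0.2  0.1 -0.3]
```

View pics/side4c.png

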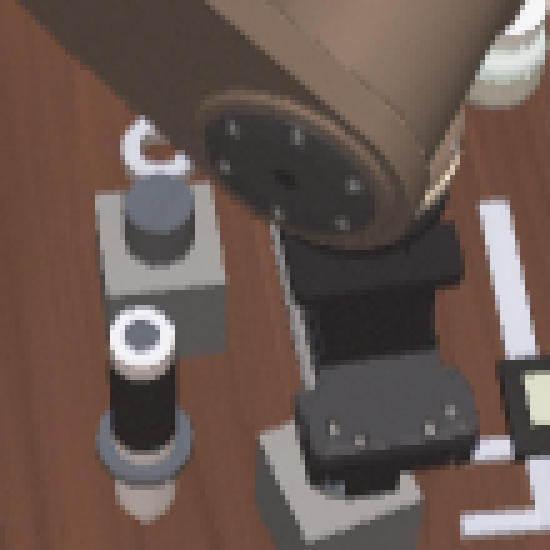

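View pics/top4c.png

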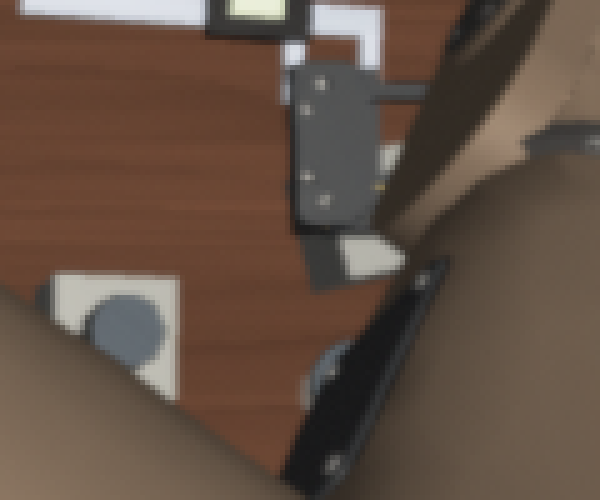

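Request:
arm_command --deltas '[[[0,-0.04,-0.05,-0.1,0],[0,0,0,-0.15,0],[0,0,0,-0.13,0],[0,0,0,0,0],[0,0,0,0,0]]]'

```text
t: 6.75
eef_pos: [562.4, -315.0, 99.1]
tcp_rot: [-3.13, 0.037, -3.134]
ft_force: [0.2, -0.8, 0.1]
opening: 0.998
```

Request:
arm_command --deltas '[[[0,-0.01,0.02,-0.08,0],[0,0,0,-0.02,0],[1,0,0,0,0],[1,0,0,0,0],[1,0,0,0,0],[1,0,0,0,0],[1,0,0,0,0],[1,0,0,0,0],[1,0,0,0,0],[1,0,0,0,0],[1,0,0,0,0],[1,0,0,0,0]]]'

```text
t: 7.75
eef_pos: [562.3, -314.0, 92.0]
tcp_rot: [-3.127, 0.041, -3.134]
ft_force: [-0.9, -0.0, 0.3]
opening: 0.357
```

Request:
arm_command --deltas '[[[1,0,0,0,0],[1,0,0,0,0],[1,0,0,0,0],[1,0,0,0,0],[1,0,0,0,0],[1,0,0,0,0]]]'

```text
t: 8.25
eef_pos: [562.3, -313.0, 92.0]
tcp_rot: [-3.129, 0.04, -3.134]
ft_force: [1.3, 1.7, 0.4]
opening: 0.23
```

Request:
arm_command --deltas '[[[1,0,0,0.15,0],[1,0,0,0.15,0],[1,0,0,0.1,0],[1,0,0,0,0],[1,0,0,0,0]]]'

```text
t: 8.67
eef_pos: [561.9, -313.0, 131.8]
tcp_rot: [-3.13, 0.039, -3.134]
ft_force: [-1.3, 0.0, -2.0]
opening: 0.223
```

Request:
arm_command --deltas '[[[1,-0.08,0,0,0],[1,-0.06,0,0,0],[1,-0.06,0,0,0],[1,-0.06,0,0,0],[1,0,0,0,0]]]'

```text
t: 9.08
eef_pos: [536.7, -313.0, 130.6]
tcp_rot: [-3.128, 0.048, -3.136]
ft_force: [3.3, 1.4, 0.4]
opening: 0.227
```

```bash
python3 look.py 5 240 230 110 110 5 340 160 120 100 5
```

```text
9.1833 [ 536.9 -313.   130.6] [ 3.3  1.  -0.7]
```

View pics/side5c.png

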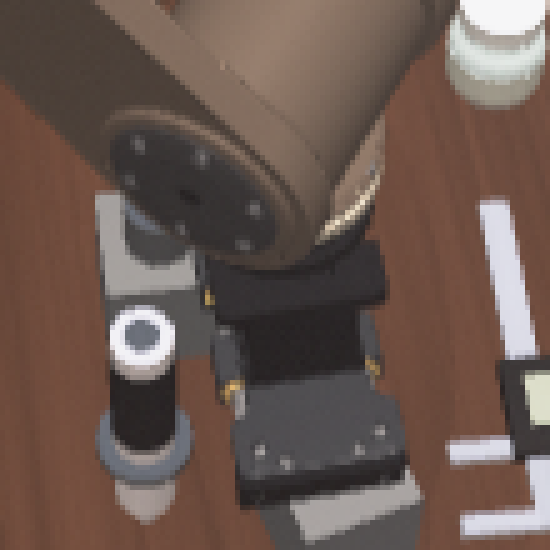

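Request:
arm_command --deltas '[[[1,-0.05,0,0,0],[1,-0.05,0,0,0],[1,-0.03,0,0,0],[1,0,0,0,0]]]'

```text
t: 9.52
eef_pos: [524.8, -313.0, 129.6]
tcp_rot: [-3.128, 0.051, -3.136]
ft_force: [4.3, 1.8, -0.4]
opening: 0.227
```

Request:
arm_command --deltas '[[[1,0,0,0.1,0],[1,0,0,0.2,0],[1,0,0,0.3,0],[1,0,0,0.3,0],[1,0,0,0.3,0],[1,0,0,0.1,0],[1,0,0,0,0],[1,0,0,0,0]]]'

```text
t: 10.18
eef_pos: [518.6, -311.5, 265.7]
tcp_rot: [-3.132, 0.036, -3.135]
ft_force: [0.1, 0.1, -1.9]
opening: 0.226
```

```bash
python3 look.py 6 240 200 110 110 6 340 160 120 100 5
```

```text
10.2833 [ 518.6 -311.4  264.6] [ 1.1 -0.8 -0.9]
```

View pics/side6c.png

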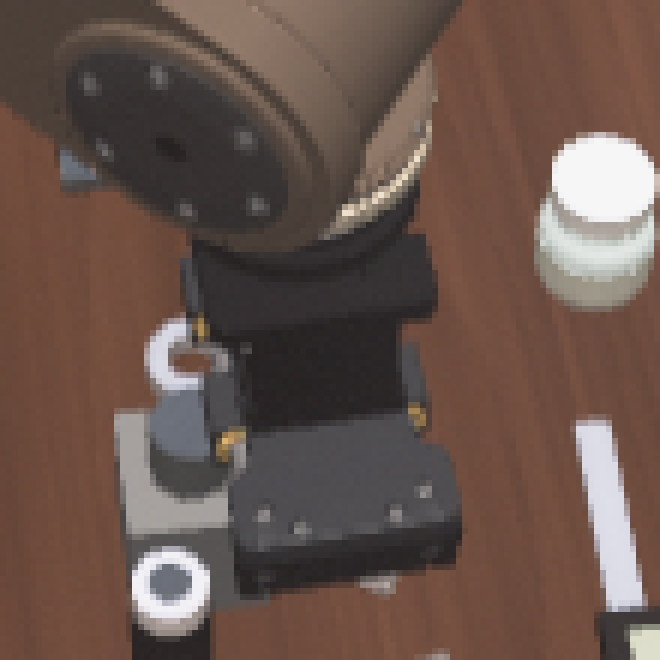

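Run:
```python
import cv2
im=cv2.imread('pics/side6.png')[280:320,280:330]
cv2.imwrite('pics/z6.png',cv2.resize(im,None,fx=14,fy=14,interpolation=cv2.INTER_CUBIC))
```

```text
(no output)
```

View pics/z6.png

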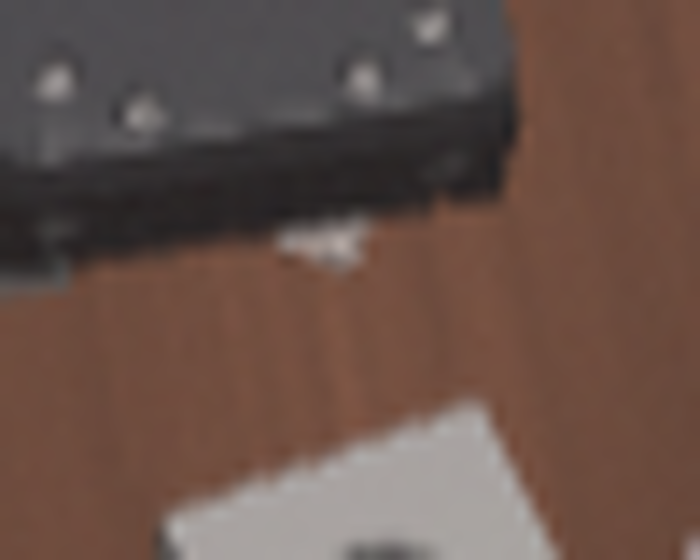

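```bash
cat > tilt.py <<'E'
from w import *
def model(c,eef,pitch,a,off=(0,0),f=1):
    g=np.array(eef)-19*np.array([pitch,0,-1.]);ax=np.array([-np.sin(a),0,np.cos(a)])
    return lambda d,r=0,ph=0:(np.subtract(proj(c,g-d*ax+r*(np.cos(ph)*np.array([0,1,0])+np.sin(ph)*np.cross(ax,[0,1,0]))),off)+.5)*f-.5
E
python3 - <<'E'
from tilt import *
c=load('side6')
for a in range(0,31,5):
    m=model(c,[518.6,-311.4,264.6],.036,np.radians(a),(280,280),14)
    print(a,m(95).round(),m(75).round(),[m(75,11,k*np.pi/4).round().astype(int).tolist() for k in range(8)])
E
```

```text
0 [148. 285.] [151. 220.] [[139, 159], [93, 184], [80, 230], [109, 271], [162, 283], [209, 258], [221, 211], [192, 170]]
5 [200. 277.] [192. 214.] [[180, 153], [135, 179], [122, 226], [151, 267], [204, 276], [251, 249], [262, 201], [233, 162]]
10 [252. 266.] [234. 206.] [[222, 144], [176, 173], [164, 221], [193, 260], [246, 268], [292, 238], [303, 190], [274, 151]]
15 [304. 254.] [275. 195.] [[262, 134], [218, 165], [207, 214], [235, 252], [287, 257], [332, 226], [343, 177], [314, 139]]
20 [354. 239.] [315. 184.] [[302, 122], [259, 155], [248, 205], [277, 242], [328, 246], [372, 212], [382, 162], [353, 125]]
25 [403. 222.] [354. 170.] [[341, 109], [300, 144], [290, 194], [317, 231], [367, 232], [410, 197], [419, 146], [391, 110]]
30 [450. 204.] [392. 155.] [[379, 94], [339, 130], [330, 181], [357, 218], [405, 217], [446, 180], [455, 129], [427, 93]]
```

Request:
arm_command --deltas '[[[1,-0.04,0.3,0,0],[1,-0.04,0.34,0,0],[1,-0.05,0.34,0,0],[1,-0.05,0.34,0,0],[1,-0.05,0.34,0,0],[1,-0.05,0.34,0,0],[1,-0.05,0.34,0,0],[1,-0.05,0.34,0,0],[1,-0.05,0.34,0,0],[1,-0.05,0.34,0,0],[1,0,0.2,0,0],[1,0,0,0,0]]]'

```text
t: 11.28
eef_pos: [458.0, 58.5, 247.8]
tcp_rot: [-3.141, 0.005, -3.141]
ft_force: [-0.5, -0.7, -1.1]
opening: 0.227
```

Request:
arm_command --deltas '[[[1,0.04,0.2,0,0],[1,0.04,0.1,0,0],[1,0,0,-0.1,0],[1,0,0,-0.1,0],[1,0,0,0,0],[1,0,0,0,0]]]'

```text
t: 11.78
eef_pos: [464.9, 89.4, 222.7]
tcp_rot: [-3.139, -0.005, -3.137]
ft_force: [0.1, -0.2, -0.7]
opening: 0.227
```

```bash
python3 look.py 7 220 110 100 120 6 210 150 110 110 5; python3 -c "
from h import *;print(env.state()['tcp_rot'])
im=cv2.imread('pics/side7.png')[150:210,240:300]
cv2.imwrite('pics/z7.png',cv2.resize(im,None,fx=10,fy=10,interpolation=cv2.INTER_CUBIC))"
```

```text
11.8833 [465.   89.4 223.1] [-0.4  0.2 -1.6]
[-3.13934251 -0.00373396 -3.13755281]
```

View pics/side7c.png

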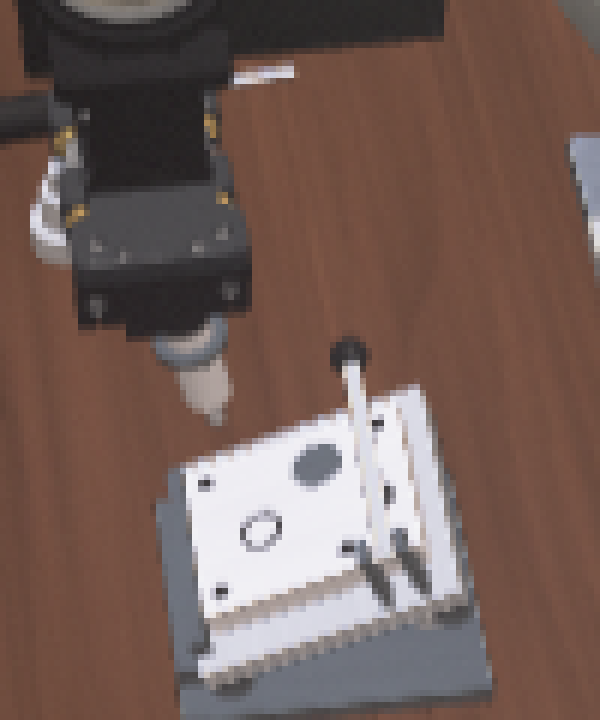

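View pics/z7.png

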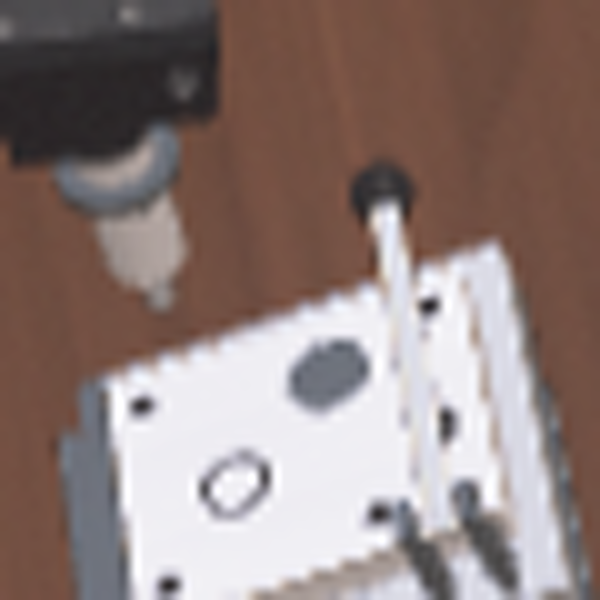

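Run:
```python
from tilt import *
c=load('side7')
for a in (10,13,15,17,19,21):
    m=model(c,[465,89.4,223.1],-.004,np.radians(a),(240,150),10)
    print(a,'tip',m(95).round(),'bodyend',m(75).round(),'col',m(37).round(),'low collar rim',[m(40,17,k*np.pi/4).round().astype(int).tolist() for k in range(0,8,2)],[m(75,11,k*np.pi/4).round().astype(int).tolist() for k in range(0,8,1)])
```

```text
10 tip [128. 305.] bodyend [113. 257.] col [ 82. 162.] low collar rim [[77, 124], [22, 185], [92, 217], [147, 155]] [[108, 227], [81, 242], [73, 266], [88, 284], [118, 287], [145, 271], [153, 247], [137, 229]]
13 tip [146. 300.] bodyend [127. 253.] col [ 89. 161.] low collar rim [[85, 122], [30, 185], [100, 215], [154, 151]] [[122, 223], [96, 240], [88, 264], [102, 282], [132, 283], [158, 267], [166, 242], [151, 225]]
15 tip [158. 297.] bodyend [136. 250.] col [ 94. 159.] low collar rim [[90, 121], [36, 185], [105, 213], [159, 148]] [[131, 221], [105, 238], [97, 262], [112, 280], [141, 280], [167, 263], [175, 239], [160, 221]]
17 tip [169. 293.] bodyend [145. 248.] col [ 99. 158.] low collar rim [[95, 119], [42, 185], [110, 212], [163, 145]] [[141, 218], [115, 235], [107, 260], [122, 278], [151, 278], [176, 260], [184, 235], [169, 218]]
19 tip [181. 290.] bodyend [155. 245.] col [103. 156.] low collar rim [[100, 117], [48, 185], [115, 210], [167, 142]] [[150, 215], [124, 233], [117, 258], [131, 275], [160, 274], [185, 256], [193, 231], [178, 214]]
21 tip [192. 285.] bodyend [164. 241.] col [108. 155.] low collar rim [[105, 116], [53, 184], [120, 208], [171, 139]] [[159, 212], [134, 230], [126, 255], [141, 272], [169, 271], [194, 252], [201, 227], [187, 210]]
```

Run:
```python
import cv2
im=cv2.imread('pics/side7.png')[158:186,240:264]
cv2.imwrite('pics/z7b.png',cv2.resize(im,None,fx=20,fy=20,interpolation=cv2.INTER_CUBIC))
```

```text
(no output)
```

View pics/z7b.png

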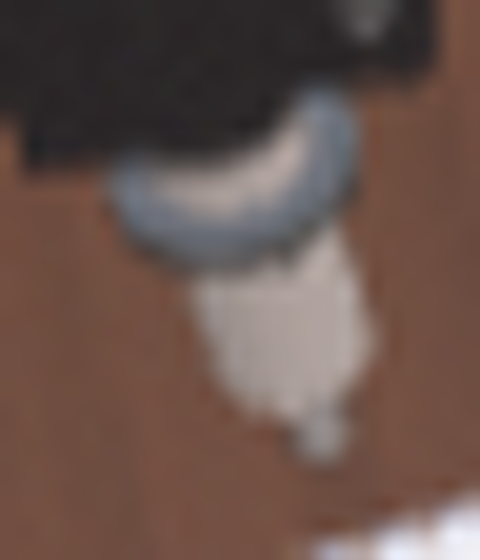

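```bash
cat > ov.py <<'E'
from tilt import *
def draw(tag,x0,y0,w,h,f,cases,out,push=0):
    c=load('side'+tag);s=[]
    for (g,a,b) in cases:
        im=cv2.resize(np.ascontiguousarray(c['frame'][y0:y0+h,x0:x0+w,::-1]),None,fx=f,fy=f,interpolation=3)
        ax=np.array([-np.sin(a),np.sin(b),np.cos(a)]);ax/=np.linalg.norm(ax)
        e1=np.cross(ax,[0,1,0]);e1/=np.linalg.norm(e1);e2=np.cross(ax,e1)
        P=lambda d,r:[(np.subtract(proj(c,np.array(g)-d*ax+r*(np.cos(t)*e1+np.sin(t)*e2)),(x0,y0))+.5)*f-.5 for t in np.linspace(0,6.283,40)]
        for parts in ([(34,17),(40,17)],[(40,11),(75,11)],[(75,4),(91-push,4),(93.8-push,2.8),(95-push,0)]):
            hull=cv2.convexHull(np.array(sum([P(*q) for q in parts],[])).astype(np.int32)); cv2.polylines(im,[hull],True,(0,255,0),1)
        s.append(im)
    cv2.imwrite(out,np.hstack(s))
E
python3 - <<'E'
from ov import *
g=lambda dx,dz:(465+dx,89.4,242.1+dz)
r=np.radians
draw('7',238,156,26,32,10,[(g(3,-5),r(16),0),(g(5,-6),r(12),0),(g(6,-7),r(8),0)],'pics/o7.png')
E
```

```text
(no output)
```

View pics/o7.png

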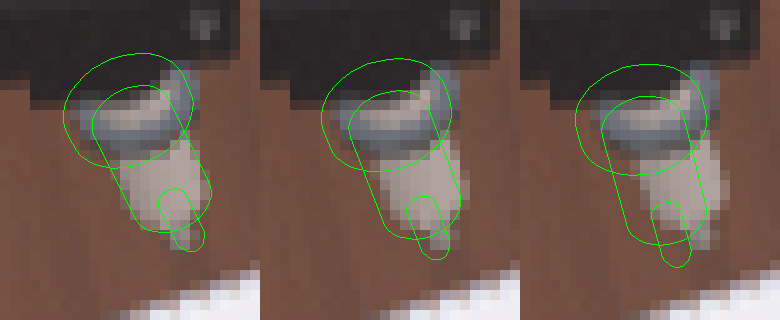

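```bash
cat > iou.py <<'E'
from ov import *
from scipy.optimize import differential_evolution
def sil(c,g,a,b,x0,y0,w,h,f,push=0):
    im=np.zeros((h*f,w*f),np.uint8)
    ax=np.array([-np.sin(a),np.sin(b),np.cos(a)]);ax/=np.linalg.norm(ax)
    e1=np.cross(ax,[0,1,0]);e1/=np.linalg.norm(e1);e2=np.cross(ax,e1)
    P=lambda d,r:[(np.subtract(proj(c,np.array(g)-d*ax+r*(np.cos(t)*e1+np.sin(t)*e2)),(x0,y0))+.5)*f-.5 for t in np.linspace(0,6.283,30)]
    for parts in ([(34,17),(40,17)],[(40,11),(75,11)],[(75,4),(91-push,4),(93.8-push,2.8),(95-push,0)]):
        cv2.fillConvexPoly(im,cv2.convexHull(np.array(sum([P(*q) for q in parts],[])).astype(np.int32)),255)
    return cv2.resize(im,(w,h),interpolation=cv2.INTER_AREA)/255.
E
python3 - <<'E'
from iou import *
c=load('side7');x0,y0,w,h=238,156,26,32
F=c['frame'][y0:y0+h,x0:x0+w].astype(float)
wood=np.array([110,75,62.]);rb=F[...,0]-F[...,2];lum=F.mean(2)
# soft mask: 1 probe, 0 wood ; invalid: dark gripper or plate
woodrb=np.median(rb[20:24,:4]);print('wood rb',woodrb,'lum',np.median(lum[20:24,:4]))
valid=(lum>70)&(lum<215)
M=np.clip(1-rb/woodrb,0,1)
M=np.clip(M/0.75,0,1)
for i in range(6,32): print(''.join('.' if not valid[i,j] else str(int(M[i,j]*9)) for j in range(w)))
def cost(p):
    s=sil(c,(465+p[1],89.4,242.1+p[2]),p[0],0,x0,y0,w,h,6); return (valid[:28]*(s-M)[:28]**2).sum()
q=differential_evolution(cost,[(0,.5),(-12,12),(-14,10)],seed=1,maxiter=60)
print(np.degrees(q.x[0]),q.x,q.fun)
for a in(6,8,10,12,14,16,18,20):
    qq=differential_evolution(lambda p:cost([np.radians(a),*p]),[(-12,12),(-14,10)],seed=1,maxiter=30,popsize=8);print(a,qq.x.round(1),round(qq.fun,2))
draw('7',238,156,26,32,20,[((465+q.x[1],89.4,242.1+q.x[2]),q.x[0],0)],'pics/o7b.png')
E
```

```text
wood rb 48.0 lum 86.0
.................99....000
................9999000000
................9999000010
000...........987999000010
000....9999999878999000010
00000008999888899999000011
00000004999999999994000011
00000000999999999990000001
000000003.9999999873000001
00000000015899999775000001
00000000000488777777000001
00000100000388787777200001
00000000000078887777300001
00000000000048878787400000
00000000000037877776100000
00000000000004778874000000
00000000000000347894000000
00000000000000005994000000
00000001000000004882100000
00000000000000000231100000
00000000100000000001100002
00000000000000000011102499
000000000000000000115997..
000000000000000004987.....
000000000000004986........
000000000024989...........
10.695534690297642 [ 0.1866723   8.61209729 -1.27780233] 7.369907087017813
6 [12.   1.4] 15.53
8 [11.  -0.2] 9.36
10 [ 9.3 -1.3] 7.48
12 [ 7.  -1.4] 8.39
14 [ 5.6 -1.6] 12.47
16 [ 3.4 -1.8] 17.89
18 [ 1.6 -2.4] 25.07
20 [-1.3 -0.9] 31.29
```

View pics/o7b.png

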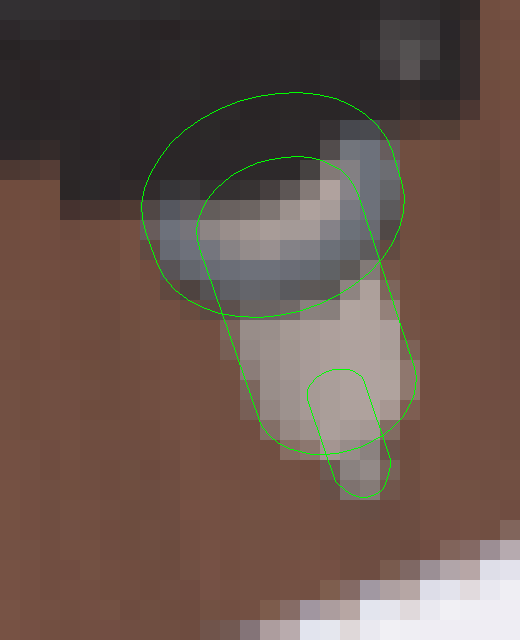

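Run:
```python
from ov import *
c=load('side7');x0,y0,f=225,130,14
im=cv2.resize(np.ascontiguousarray(c['frame'][y0:y0+58,x0:x0+45,::-1]),None,fx=f,fy=f,interpolation=cv2.INTER_NEAREST)
def box(x,y,z,col):
    P=np.array([(np.subtract(proj(c,(a,b,d)),(x0,y0))+.5)*f for a in x for b in y for d in z])
    cv2.polylines(im,[cv2.convexHull(P.astype(np.int32))],True,col,1)
box((455,475),(66.4,78.4),(223,263),(0,255,0))
box((455,475),(100.4,112.4),(223,263),(0,255,255))
box((427.5,502.5),(-.6,179.4),(301,330),(0,0,255))
cv2.imwrite('pics/o7c.png',im)
```

```text
(no output)
```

View pics/o7c.png

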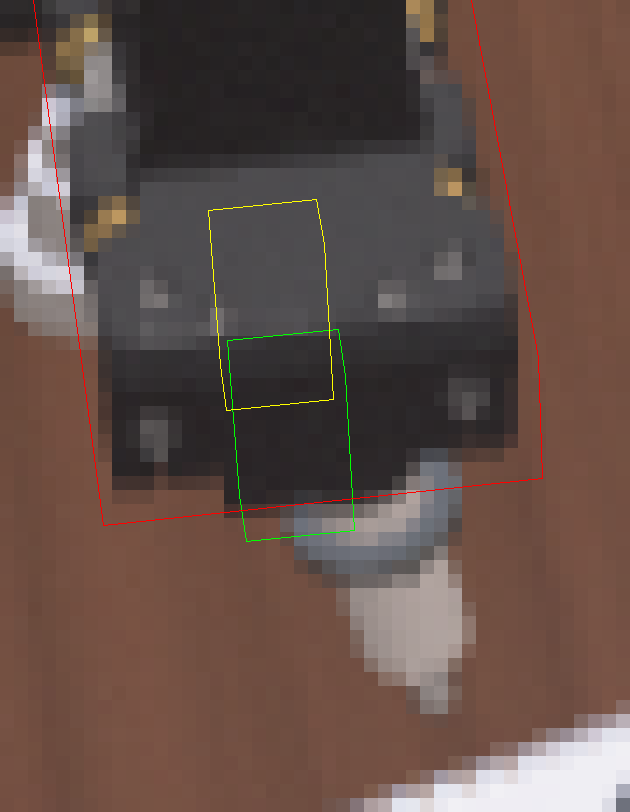

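Request:
arm_command --deltas '[[[1,0,0,0.4,0],[1,0,0,0.4,0],[1,0,0,0,0],[1,0,0,0,0]]]'

```text
t: 12.22
eef_pos: [464.6, 87.9, 306.6]
tcp_rot: [-3.139, -0.006, -3.14]
ft_force: [-0.5, 0.4, -1.9]
opening: 0.23
```

Request:
arm_command --deltas '[[[1,0,0,-0.4,0],[1,0,0,-0.4,0],[1,0,0,0,0],[1,0,0,0,0]]]'

```text
t: 12.55
eef_pos: [465.1, 87.0, 226.5]
tcp_rot: [-3.139, 0.001, -3.141]
ft_force: [1.2, 0.2, -0.5]
opening: 0.227
```

Request:
arm_command --deltas '[[[1,-0.4,0,0,0],[1,0,0,0,0],[1,0,0,0,0]]]'

```text
t: 12.8
eef_pos: [423.9, 86.6, 228.1]
tcp_rot: [-3.139, -0.002, -3.141]
ft_force: [-0.3, -0.1, -0.6]
opening: 0.226
```

Request:
arm_command --deltas '[[[1,0.4,0,0,0],[1,0,0,0,0],[1,0,0,0,0]]]'

```text
t: 13.05
eef_pos: [465.1, 86.6, 231.9]
tcp_rot: [-3.139, -0.0, -3.141]
ft_force: [-1.2, -0.2, -0.7]
opening: 0.225
```

Request:
arm_command --deltas '[[[1,0,0,-0.08,0],[1,0,0,-0.08,0],[1,0,0,-0.08,0],[1,0,0,-0.08,0],[1,0,0,-0.08,0],[1,0,0,-0.08,0],[1,0,0,-0.08,0],[1,0,0,-0.08,0],[1,0,0,0,0]]]'

```text
t: 13.8
eef_pos: [464.6, 86.6, 162.7]
tcp_rot: [-3.139, 0.001, -3.141]
ft_force: [-1.0, 0.2, -1.4]
opening: 0.226
```

Request:
arm_command --deltas '[[[1,0,0,0.4,0],[1,0,0,0.3,0],[1,0,0,0,0]]]'

```text
t: 14.05
eef_pos: [463.6, 86.5, 232.4]
tcp_rot: [-3.139, -0.006, -3.141]
ft_force: [-0.3, -0.2, -0.7]
opening: 0.223
```

Request:
arm_command --deltas '[[[1,0.1,0,0.35,0],[1,0.2,0,0.35,0],[1,0.35,0,0.3,0],[1,0.35,0,0,0],[1,0.35,0,0,0],[1,0.35,0,0,0],[1,0.35,0,0,0],[1,0.35,0,0,0],[1,0.35,0,0,0],[1,0.35,0,0,0],[1,0.35,0,0,0],[1,0.35,0,0,0]]]'

```text
t: 15.05
eef_pos: [847.2, 86.9, 331.0]
tcp_rot: [-3.139, -0.004, -3.14]
ft_force: [1.3, 0.5, -0.3]
opening: 0.225
```

Request:
arm_command --deltas '[[[1,0.3,0,0,0],[1,0.3,0,0,0],[1,0.3,0,0,0],[1,0,0,0,0]]]'

```text
t: 15.38
eef_pos: [911.8, 85.5, 317.9]
tcp_rot: [-3.139, -0.004, -3.141]
ft_force: [0.5, -0.6, -3.3]
opening: 0.227
```

```bash
python3 -c "
from h import *;s=env.state();print(s['joints'].round(3),s['eef_pos'],s['tcp_rot'])"
```

```text
[ 0.022  1.085  0.09  -0.002  1.972 -1.551] [911.75838908  85.4734658  317.86820184] [-3.13922661 -0.0043344  -3.14072049]
```

Request:
arm_command --deltas '[[[1,0.4,0,0.2,0],[1,0.4,0,0.2,0],[1,0.4,0,0.2,0],[1,0,0,0,0]]]'

```text
t: 15.72
eef_pos: [929.2, 76.8, 325.6]
tcp_rot: [3.138, 0.063, -3.141]
ft_force: [-0.3, -0.2, 0.0]
opening: 0.226
```

```bash
python3 -c "
from h import *;s=env.state();print(s['joints'].round(3),s['eef_pos'],s['tcp_rot'])"
```

```text
[ 0.011  1.09   0.058  0.003  1.93  -1.56 ] [929.22189657  76.79577235 325.64537056] [ 3.13771334  0.06270704 -3.14053075]
```

Request:
arm_command --deltas '[[[1,0.3,0,0.1,0],[1,0,0,0,0]]]'

```text
t: 15.88
eef_pos: [934.6, 74.6, 327.8]
tcp_rot: [3.136, 0.084, -3.141]
ft_force: [0.0, 0.3, -0.5]
opening: 0.227
```

```bash
python3 -c "
from h import *;s=env.state();print(s['joints'].round(4),s['eef_pos'],s['tcp_rot'])"
```

```text
[ 0.0079  1.0901  0.0546  0.0052  1.9131 -1.5621] [934.56705515  74.63341288 327.79650163] [ 3.13613616  0.08385716 -3.14065805]
```

Request:
arm_command --deltas '[[[1,-0.2,0,0,0],[1,-0.3,0,0,0],[1,-0.35,0,0,0],[1,-0.35,0,0,0],[1,-0.35,0,0,0],[1,-0.35,0,0,0],[1,-0.35,0.05,0,0],[1,-0.35,0.05,0,0],[1,-0.35,0.05,0,0],[1,-0.35,0,-0.1,0],[1,-0.35,0,-0.15,0],[1,-0.3,0,-0.15,0]]]'

```text
t: 16.88
eef_pos: [554.6, 90.1, 292.2]
tcp_rot: [3.135, 0.099, -3.141]
ft_force: [0.0, 1.1, -0.6]
opening: 0.227
```

Request:
arm_command --deltas '[[[1,-0.3,0,-0.2,0],[1,-0.3,0,-0.2,0],[1,-0.2,0,-0.2,0],[1,-0.1,0,-0.1,0],[1,0,0,0,0],[1,0,0,0,0]]]'

```text
t: 17.38
eef_pos: [448.6, 90.5, 223.3]
tcp_rot: [3.135, 0.107, -3.139]
ft_force: [0.8, -0.0, -1.1]
opening: 0.224
```

```bash
python3 look.py 8 220 110 100 120 6 210 150 110 110 5
cat > fitp.py <<'E'
import sys
from iou import *
from scipy.spatial.transform import Rotation as Ro
def run(tag,eef,rot,x0,y0,w,h,ymax,out,push=0):
    c=load('side'+tag);F=c['frame'][y0:y0+h,x0:x0+w].astype(float);rb=F[...,0]-F[...,2];lum=F.mean(2)
    valid=(lum>70)&(lum<215);valid[ymax:]=0
    M=np.clip((1-rb/48)/.75,0,1)
    for i in range(h): print(''.join('.' if not valid[i,j] else str(int(M[i,j]*9)) for j in range(w)))
    R=Ro.from_euler('xyz',rot).as_matrix();g0=np.array(eef)-19*R[:,2];print('tool z',R[:,2].round(3),'grip',g0.round(1))
    def cost(p): return (valid*(sil(c,g0+[p[1],0,p[2]],p[0],0,x0,y0,w,h,6,push)-M)**2).sum()
    q=differential_evolution(cost,[(0,.5),(-5,15),(-14,10)],seed=1,maxiter=60)
    print('tilt',np.degrees(q.x[0]),'off',q.x[1:].round(1),q.fun)
    tip=g0+[q.x[1],0,q.x[2]]-95*np.array([-np.sin(q.x[0]),0,np.cos(q.x[0])]);print('tip',tip.round(1),'plate',PF(tip))
    draw(tag,x0,y0,w,h,18,[(g0+[q.x[1],0,q.x[2]],q.x[0],0)],out,push)
E
python3 -c "
from h import *;s=env.state();print(s['eef_pos'].tolist(),s['tcp_rot'].tolist())"
```

```text
17.4833 [449.7  90.5 223.5] [-0.1 -0.2 -0.6]
[449.6991292052625, 90.53708858547162, 223.50205345063085] [3.1346460237998848, 0.1077718391468081, -3.1393512757325004]
```

View pics/side8c.png

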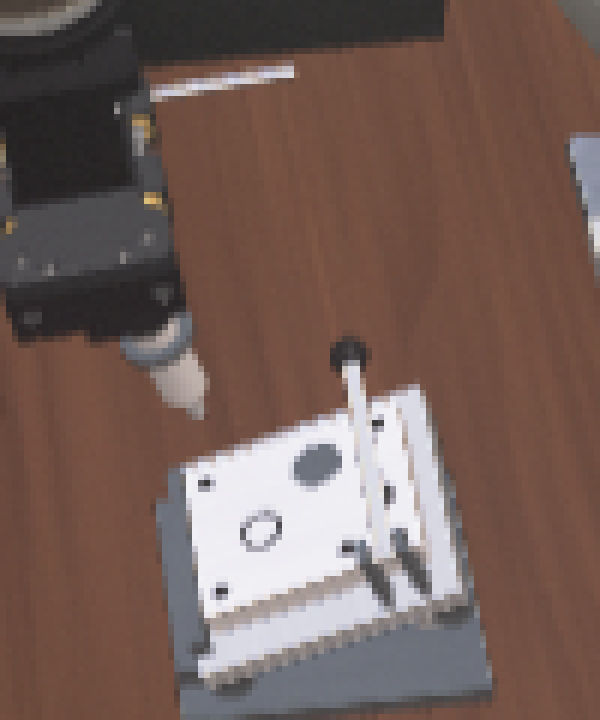

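```bash
python3 -c "
from fitp import *
run('8',[449.7,90.5,223.5],[3.1346,.1078,-3.1394],234,156,26,30,26,'pics/o8.png')"
```

```text
.................000000000
.................000000001
............99...000000000
.............9...000000000
.............9...110000000
.................400000000
...............99910000000
..............899920000000
.............9799960000000
............97799961000000
......99999977899941100000
03.20099998889999911000000
00000099999999999821100000
00000039999999998651100000
00000004999999996672110000
00000000266999777665110000
00000000001788777777310000
00000000000388877777411000
00000000000078777776311000
00000000000038877776111000
00000000000006787776111100
00000000000001566887111100
00000000000000000898311100
00000000000000000387211100
00000000000100000010011110
00000000000000000000001110
..........................
..........................
..........................
..........................
tool z [ 0.108  0.007 -0.994] grip [447.7  90.4 242.4]
tilt 16.80549838098575 off [7.6 1. ] 6.377245717459096
tip [482.8  90.4 152.4] plate [-17.2  -4.9  86.7]
```

View pics/o8.png

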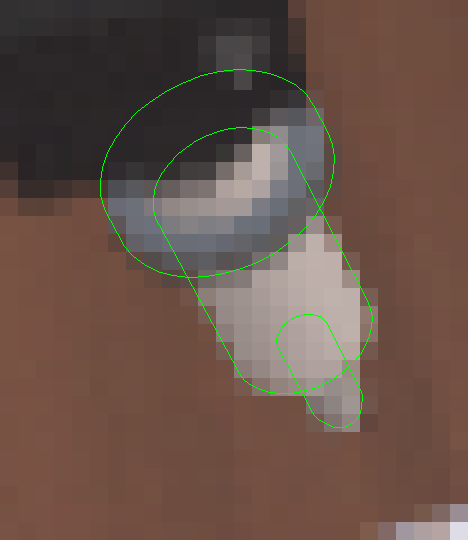

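Request:
arm_command --deltas '[[[1,0.05,-0.01,-0.17,0],[1,0.06,0,-0.17,0],[1,0.06,0,-0.17,0],[1,0.06,0,-0.13,0],[1,0,0,0,0],[1,0,0,0,0]]]'

```text
t: 17.98
eef_pos: [481.7, 89.5, 162.3]
tcp_rot: [3.134, 0.121, -3.14]
ft_force: [0.8, 0.5, -0.8]
opening: 0.229
```

```bash
python3 look.py 9 220 110 100 120 6 210 150 110 110 5; python3 -c "
from h import *;s=env.state();print(s['eef_pos'].tolist(),s['tcp_rot'].tolist())
im=cv2.imread('pics/side9.png')[165:215,235:295]
cv2.imwrite('pics/z9.png',cv2.resize(im,None,fx=12,fy=12,interpolation=cv2.INTER_CUBIC))"
```

```text
18.0833 [481.5  89.5 162.8] [-0.8  0.2 -0.4]
[481.48776912688055, 89.4770374335707, 162.8064417182785] [3.1340204280037787, 0.1220400106357109, -3.140012567175239]
```

View pics/z9.png

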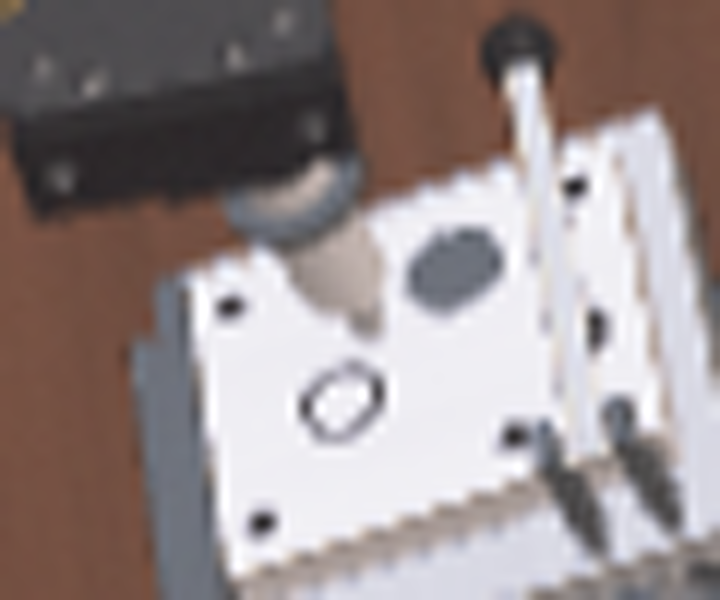

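```bash
cat > tip.py <<'E'
from w import *
def tip(tag,u,v,y):
    c=load('side'+tag);Rm=c['R'];t=c['t'].ravel();o_=-Rm.T@t;d=Rm.T@np.array([(u-c['cx'])/c['fx'],(v-c['cy'])/c['fy'],1.]);X=o_+d*(y-o_[1])/d[1];return X.round(1),PF(X)
E
python3 -c "
from tip import *
print(tip('9',*o((368,338),(235,165),12),89.4), W(-20,-6,0))
print(PF((514.6+1,89.4,91.5)))"
```

```text
(array([515.6,  89.4,  90.2]), array([-7.7, -5.6, 17. ])) [509.8  89.   70. ]
[-7.2 -5.6 18.2]
```

Request:
arm_command --deltas '[[[1,-0.06,0,-0.04,0],[1,-0.04,0,-0.04,0],[1,0,0,-0.04,0],[1,0,0,0,0],[1,0,0,0,0]]]'

```text
t: 18.5
eef_pos: [470.5, 89.6, 152.4]
tcp_rot: [3.134, 0.126, -3.14]
ft_force: [0.2, -0.3, -0.9]
opening: 0.227
```

```bash
python3 look.py 10 220 110 100 120 6 210 150 110 110 5; python3 -c "
from h import *;s=env.state();print(s['eef_pos'].tolist(),s['tcp_rot'].tolist())
im=cv2.imread('pics/side10.png')[165:215,235:295]
cv2.imwrite('pics/z10.png',cv2.resize(im,None,fx=12,fy=12,interpolation=cv2.INTER_CUBIC))"
```

```text
18.6 [470.7  89.6 152.5] [ 1.   0.2 -0.6]
[470.6768445508408, 89.60354323774483, 152.46268328405608] [3.1338221633877605, 0.12632379176039854, -3.1398018297343144]
```

View pics/z10.png

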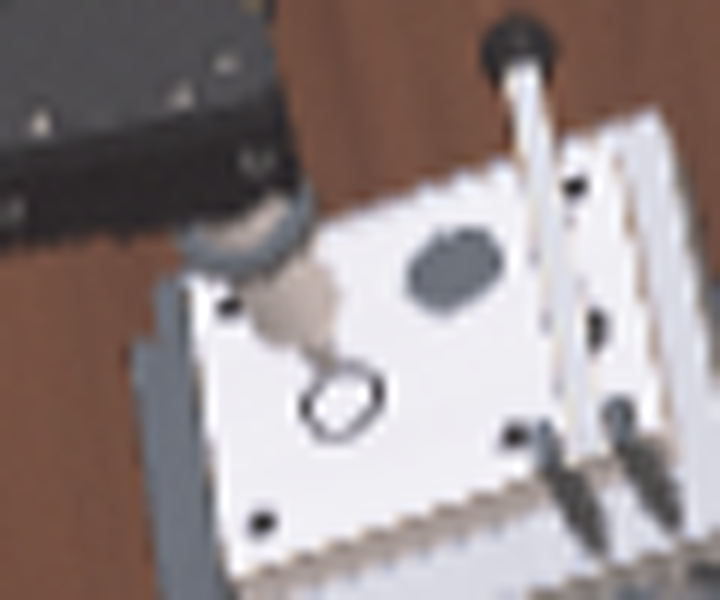

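Request:
arm_command --deltas '[[[1,0.02,0,-0.05,0],[1,0.02,0,-0.04,0],[1,0,0,0,0],[1,0,0,0,0]]]'

```text
t: 18.93
eef_pos: [475.6, 89.6, 142.7]
tcp_rot: [3.134, 0.127, -3.14]
ft_force: [-0.3, -0.7, -1.4]
opening: 0.224
```

```bash
cat > lk.sh <<'E'
python3 look.py $1 220 110 100 120 6 210 150 110 110 5; python3 -c "
from h import *;s=env.state();print(s['eef_pos'].tolist(),s['tcp_rot'].tolist())
im=cv2.imread('pics/side$1.png')[165:215,235:295]
cv2.imwrite('pics/z$1.png',cv2.resize(im,None,fx=12,fy=12,interpolation=cv2.INTER_CUBIC))"
E
bash lk.sh 11
```

```text
19.0333 [475.6  89.6 142.9] [-0.1 -0.1 -1.1]
[475.56358142184524, 89.64501418699899, 142.8893444806773] [3.1337508574213646, 0.12729021330031465, -3.1397978932730273]
```

View pics/z11.png

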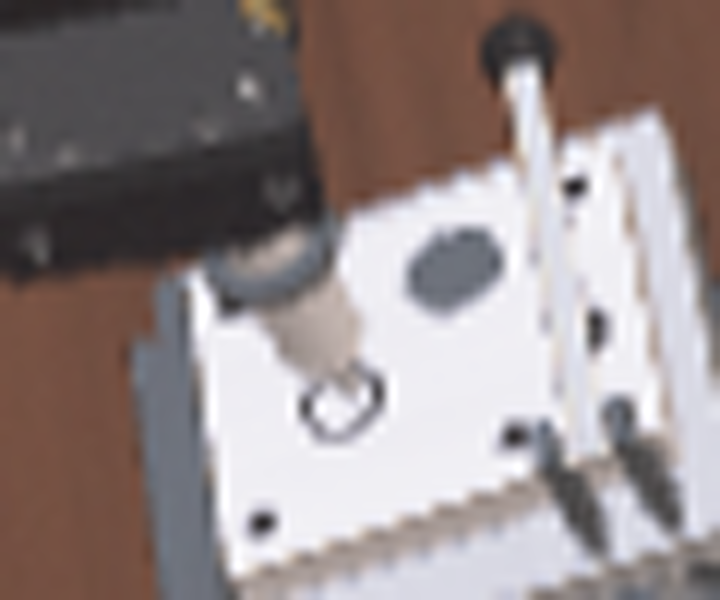

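Request:
arm_command --deltas '[[[1,0.015,0,-0.04,0],[1,0,0,0,0],[1,0,0,0,0]]]'

```text
t: 19.28
eef_pos: [477.4, 89.6, 138.7]
tcp_rot: [3.134, 0.128, -3.14]
ft_force: [0.3, 0.4, -0.6]
opening: 0.226
```

Request:
arm_command --deltas '[[[1,0.012,0,-0.03,0],[1,0,0,0,0],[1,0,0,0,0]]]'

```text
t: 19.53
eef_pos: [478.5, 89.7, 135.4]
tcp_rot: [3.134, 0.127, -3.14]
ft_force: [-1.7, 0.4, 0.0]
opening: 0.22
```

```bash
bash lk.sh 12
```

```text
19.6333 [478.5  89.7 135.5] [-1.  -0.7  0.6]
[478.4925489735339, 89.68670647060408, 135.48902863010574] [3.133705759382949, 0.12753546068408572, -3.1397676615902106]
```

View pics/z12.png

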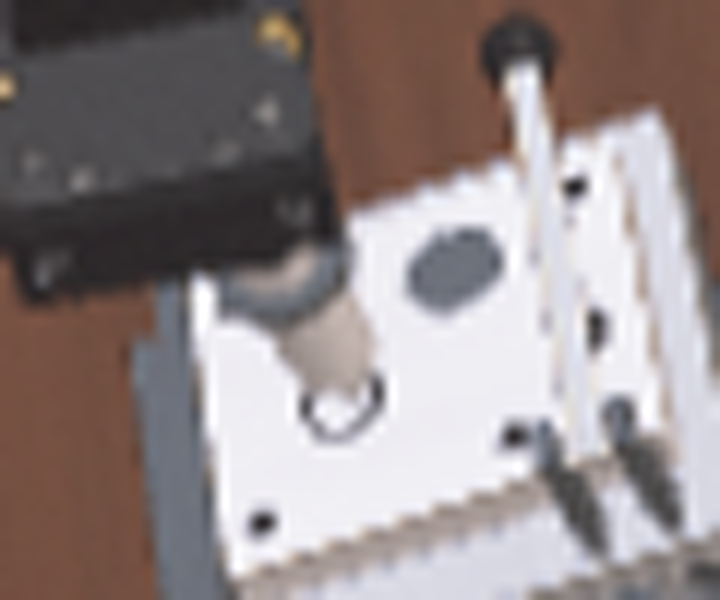

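```bash
cat > avg.py <<'E'
from h import *
f=[]
for i in range(20): env.read_camera('side'); f.append(env.state()['ft_force'])
print(env.state()['t'],np.mean(f,0).round(2),(np.std(f,0)/4.4).round(2),env.state()['eef_pos'].round(1))
E
python3 avg.py
python3 -c "
import cv2
im=cv2.imread('pics/side12.png')[185:205,252:274]
cv2.imwrite('pics/z12b.png',cv2.resize(im,None,fx=28,fy=28,interpolation=cv2.INTER_NEAREST))"
```

```text
20.6333 [-0.75  0.23  0.47] [0.12 0.09 0.1 ] [478.5  89.7 135.5]
```

View pics/z12b.png

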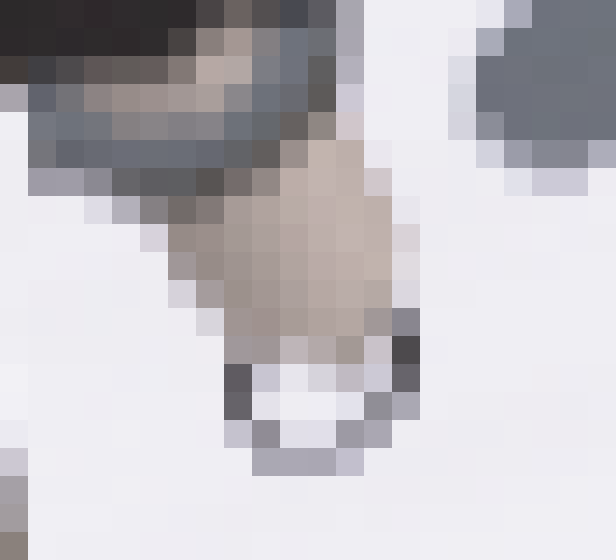

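```bash
python3 avg.py; bash lk.sh 13; python3 -c "
from fitp import *
import cv2
a=cv2.imread('pics/side12.png').astype(int);b=cv2.imread('pics/side13.png').astype(int);print(abs(a-b)[165:215,235:295].max())
draw('13',240,170,34,34,18,[((478.5-19*.127+7.6,89.6,135.5+18.9+1),np.radians(17.9),0)],'pics/o13.png',6)"
```

```text
21.6333 [-0.74  0.09  0.4 ] [0.1  0.11 0.1 ] [478.5  89.7 135.5]
21.7333 [478.5  89.7 135.5] [-1. -0.  0.]
[478.4587449081281, 89.67609380526511, 135.48289274786896] [3.1336949934576666, 0.1275131308470605, -3.1397987805639804]
43
```

View pics/o13.png

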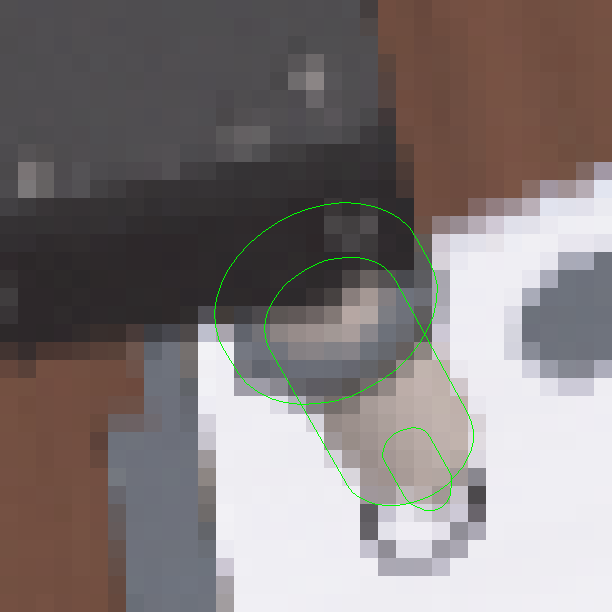

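```bash
python3 -c "
from h import *;print(env.job_done());s=env.state();print(s['t'],s['eef_pos'].round(1),s['ft_force'].round(1),s['opening'])"
```

```text
the job is handed in; nothing more can be done
None
the job is handed in; nothing more can be done
```

I swung the lever down onto its stop, took the slim probe out of its stand, and handed the job in with the probe pressed in the engraved circle. No verdict came back, so what follows is my own checks.

- **Lever:** it met its stop at about 7 N, and later pictures show it lying parallel to the plate's face.
- **Probe tilt:** the moves only turn the tool about the vertical. So I first tipped the probe in the fingers by dragging it against the rim of the stand's hole. That gave about 14° (10.7° once over the fixture) instead of 20°, and the probe also slipped about 8 mm sideways on the pads. I got the rest by pushing the arm to the limit of its reach, which tilted the tool itself. Joint 3 read 0.0546 there against its 0.05 limit.
- **Last checks before handing in:**
  - **Tip position:** it is within about 2 mm of the circle's centre, by picture and tool pose.
  - **Angle:** the probe leans about 17–18° against the plate's 20°, so it is 2–3° off square (8° allowed).
  - **Press:** the averaged force on the plate is about 1.8 N, which means the tip is pushed in about 6 mm.
  - **Stillness:** the tool pose did not change over more than 2 s.
- **Limits of the checks:**
  - The camera and the measured finger position disagree by about 1.5 pixels (3–4 mm), so the tilt and the probe's offset on the pads are good to roughly 2° and 3 mm.
  - Near the end, the top camera's view was blocked by the arm, so the final check rests on the side view and the force readings.
- **Other things on the bench:** I steered clear of them and felt no unexpected contact, but I did not re-measure their positions at the end.

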